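# Switch on and start the desk scanner

### The job

Scan the page that lies on the scanner's glass, pressing and pushing with the fingertips in this order: press down the raised end of the socket strip's red rocker to switch it on, press the scanner's blue power key fully, push the scanner's lid all the way down shut, and press the green start key fully. Do not press the orange or black keys, do not lift the lid any higher, do not pick up or shove the strip, and leave everything else on the desk where it stands.

Things in the scene. Friction and masses are not known exactly. Their poses are not given: they have to be found in the camera images.
- scanner: white flatbed scanner, fixed, 320 mm deep (its x) by 360 wide (y), tray top 52 mm high; origin under its centre, x from panel to hinge, y left seen from the panel. Four round keys on the grey front panel at x -132: blue power y +125, black y -15, orange y -70, green start y -125. The lid runs from x -80 (front edge) to x +145 (hinge axis along y, 54 mm up, at the lid's underside)
- power_top (a point): centre of the top face of the blue power key (20 mm across), which stands 7 mm above the control panel (59 mm above the desk) when up and sinks up to 5 mm
- start_top (a point): centre of the top face of the green start key (24 mm across), which stands 7 mm above the control panel (59 mm above the desk) when up and sinks up to 5 mm
- mail_top (a point): centre of the top face of the black key (18 mm across), not to be pressed, which stands 7 mm above the control panel (59 mm above the desk) when up and sinks up to 5 mm
- cancel_top (a point): centre of the top face of the orange cancel key (18 mm across), not to be pressed, which stands 7 mm above the control panel (59 mm above the desk) when up and sinks up to 5 mm
- key_power (a joint): blue power key; value = how far it is pressed, 0 (up, sprung) to 0.005 m (fully down, about 4 N; it springs back). At rest 0.
- key_start (a joint): green start key; value = how far it is pressed, 0 (up, sprung) to 0.005 m (fully down, about 4 N; it springs back). At rest 0.
- key_mail (a joint): black key; value = how far it is pressed, 0 (up, sprung) to 0.005 m (fully down, about 4 N; it springs back). Not to be pressed.
- key_cancel (a joint): orange key; value = how far it is pressed, 0 (up, sprung) to 0.005 m (fully down, about 4 N; it springs back). Not to be pressed.
- lid_press (a point): point on top of the scanner's lid (white slab 225 x 350 x 14 mm), on its centre line, 20 mm behind its front edge, 205 mm from the hinge. Its axes turn with the lid and match the scanner's when shut: its tilt is the lid's angle (starts at 0.35 to 0.55 rad, front edge up to 190 mm high). 68 mm above the desk when shut. Stiff hinge: stays where left, about 2 N at the front edge closes it
- strip: white three-way socket strip, loose on rubber feet, 0.4 to 0.8 kg, 290 mm long (its x) by 60 wide, 42 high; origin under its centre, x points from the rocker end to the lead end. Red rocker at x = -105 mm; two black plugs stand in the sockets at x = +25 and +95 mm, up to 78 mm high. A fixed cable box, 112 mm high, stands beyond the lead end, from x = +177 mm on
- rocker (a joint): red rocker in the strip's top, 34 mm long (strip's x) by 24 wide, a shallow V hinged in its middle 45 mm up. 0 rad = off: the end away from the sockets is raised (edge 55 mm above the desk). 0.4 = on: that half lies level, 48 mm above the desk, 6 above the strip, the other end raised. No spring, stays where left; about 4 N on the raised end tips it
- rocker_raised (a point): point on the upper face of the rocker's raised half (the one to press), on its centre line, 13 mm out from the rocker's middle, 4 mm in from its outer edge; about 53 mm above the desk when off, 48 mm when on
- glue_stick: yellow and white glue stick standing beside the strip, 30 mm across, 98 mm tall; origin under its centre
- candlestick: brass candlestick standing beside the scanner, 36 mm across, 95 mm tall; origin under its centre
- stapler: blue and black stapler lying to one side, 34 x 130 mm (its y is its length), 45 mm high; origin under its centre
- pencil_pot: white and wood pencil pot with pencils, 76 mm across, pencils up to 175 mm high; origin under its centre
- mug: blue mug, 80 mm across, 92 mm tall, handle at its y; origin under its centre
- tape_roll: amber tape roll lying flat, 76 mm across, 25 mm high; origin under its centre
Not all that is in view belongs to the job. Several things look just like the tape_roll: the one meant starts farthest to the robot's right.

How it is judged:
By the outcome, as a careful person would: the job done as asked, in the order asked, and still so for the second after the job is handed in, with the robot touching nothing.
It also fails if it takes over 67 s, if anything falls off the work surface, if the arm or the gripper's body presses on something with over 40 N, if the wrist force passes 120 N, or if a joint passes its speed limit or range.

### The arm

A 7-joint arm with a two-finger parallel gripper is mounted at the origin on the work surface. World frame = base frame: x ahead of the robot, y to its left, z up, the work surface at z = 0. Lengths are in mm, angles in rad, forces in N, time in s.
With the tool pointing down it reaches from about 375 to 925 mm from the base axis. Payload 3.1 kg.
Tool frame: the origin (TCP) lies at the very end of the fingers, on their centre line; the grasp point (between the pads) lies 19 mm behind it (pinch_z is the distance from the TCP to the grasp point, in mm); z points along the fingers, y is the line along which they close (so a half turn about z gives the same grasp; the last joint's range is limited). The gripper opens to 85 mm and grips with 20 to 120 N. Pads are 22 mm wide; open, the fingers measure 114 mm over their backs; the gripper's body (76 mm by 85 mm) begins 54 mm behind the grasp point. The pads swing forward as they close: fully open they stand 13 mm farther back than shut.
Start: joints at [1.198, 0.383, 0.044, 1.598, -0.018, 1.161, -0.05], TCP at [176.4, -625.608, 202.469] pointing down, gripper open.
Joint ranges: [-2.61, 2.61], [-0.41, 2.15], [-1.48, 1.57], [0, 2.5], [-1.57, 4.71], [0.05, 1.97], [-2.85, 2.85]. Speed limits (rad/s): [2.79, 2.79, 3.14, 3.14, 3.14, 3.14, 3.14].

### API

Orientations are given as a unit quaternion [w, x, y, z].
In Python, from station import * gives the robot as it stands. The module is installed in compiled form; this text tells all that it offers.
- The arm moves only by the tool apply_moves, never from a script. Its argument "motion" is a list of rows, each a list of 2 entries, a list of its own where there are three numbers: the shift along the tool's x, y, z in mm, then the turn, a rotation vector about the tool's x, y, z in rad. A call has 1 to 20 rows; each row shifts and turns the commanded pose from where the row before left it, along the tool's axes as they then stand; what a row does not reach is not made up. A row lasts 1/10 s, in which the tool goes at most 50 mm and 8.59 degrees, less where a joint would pass 70% of its speed; a pose out of reach is approached as far as the arm can. A call is refused whole if a number of a shift passes 50 or a number of a turn 0.15, either way. A call with a gripper value outside its range is refused whole. "jaw" is the opening, from -1 (shut) to 1 (fully open), set as the call begins (left out, the last holds). The fingers move at their own pace and stop on an object; "newtons" is the grip in N (left out, the last holds). Time passes only in rows, so rows that do not move let the fingers close. It gives the time, the measured TCP pose, the force, the opening and the grip force at its end, in the units of the state.
- sense(): the state, without advancing time (a new reading comes with each control period).
- capture(name): name is "scene" or "top" or "wrist"; returns (picture, depth): 480x640x3 uint8, red, green, blue; 480x640 float32, mm along the optical axis (not along the pixel's ray), 0 where there is no reading.
- get_calibration(name): a dict with "K" (3x3 intrinsics, pixels), "T" (4x4, takes a point from camera to world coordinates). Camera axes: x right, y down, z forward; pixel columns grow to the right and rows downward; lengths in mm; the calibration is good to about 2 mm. A picture is of the moment at which its call begins: read the wrist's pose just before it. get_calibration takes no time and is no camera call; for the wrist camera it gives the pose at the moment of the call.
- finish_job(): hands the job in; it is judged then, once.
Trained networks look in the newest picture that a camera, given by its name, has taken for a name from the list of things; names that differ only in an ending like _2 or _b are one class to them, and where a whole thing is asked for, a point or a joint stands for the part that bears it (a point fixed in the world has none). Each returns a list of dicts, best first, with "conf" (0 to 1); they miss things now and then, are a little off and sometimes report something else, mostly with a low value. They report only what shows in the picture. A call takes as long as a camera call. They do not tell look-alikes from the thing itself.
- regions_of(camera, target): "region" (480x640 bool, what is visible of it) and "bbox" ([left, top, right, bottom] in pixels, round what is visible of it).
- spot_point(camera, target): "xy" ([column, row] in pixels: a listed point, or the origin of a listed thing).
The state is a dict: "time_s": time; "q": joint angles; "qvel": joint speeds; "effort": joint torques, N m; "tool_pos": TCP position; "orientation": TCP orientation; "force": force on the tool from outside, world axes, zero at the start; "torque": the same for the moment, N m; "gripper_width": finger opening in mm; "grasp_force": force on a finger pad.
Only numpy, scipy, OpenCV 4.12 (cv2) and the standard library are available. Lean on these libraries where they do the work, as an engineer would, in place of code of your own. Each camera call takes 0.05 s, during which the arm holds its last target. There are 200 camera calls.

## Working session

There is one attempt and no reset: what is moved stays moved. The work goes in short steps, Python scripts to look and compute and a tool call to move; the robot and the scene stay as the last step left them, time stands still between calls to the robot, and variables do not carry over. Pictures are saved under pics/ and viewed, at most 10 in all, crops included, and the job is handed in when it is done.

Besides the shell and the picture viewer there is one more tool, called in YAML: its name, and indented under it one key for each argument. apply_moves: Moves the arm, as the interface text tells. Its arguments: {"type":"object","properties":{"motion":{"type":"array"},"jaw":{"type":"number"},"newtons":{"type":"number"}},"required":["motion"]}

```bash
mkdir -p pics
cat > h.py <<'E'
from station import *
import numpy as np, cv2
from scipy.spatial.transform import Rotation as R
def px2w(cal,d,u,v,r=2):
    K,T=np.array(cal["K"]),np.array(cal["T"])
    u=float(u);v=float(v);p=d[int(v)-r:int(v)+r+1,int(u)-r:int(u)+r+1];p=p[p>0]
    z=np.median(p) if p.size else np.nan
    return (T@np.r_[np.linalg.inv(K)@[u,v,1]*z,1])[:3]
E
python3 - <<'E'
from h import *
s=sense();print(s["time_s"],s["tool_pos"],s["orientation"],s["force"])
for c in("scene","top"):
    im,d=capture(c);cal=get_calibration(c);cv2.imwrite(f"pics/{c}.png",im[:,:,::-1])
    np.savez(c,im=im,d=d,K=cal["K"],T=cal["T"])
    for t in("power_top","start_top","mail_top","cancel_top","lid_press","rocker_raised","strip","glue_stick","candlestick"):
        for o in spot_point(c,t)[:2]: print(c,t,round(o["conf"],2),np.round(o["xy"]),np.round(px2w(cal,d,*o["xy"])))
print(sense()["time_s"])
E
```

```text
0.0 [ 176.03024692 -624.64223102  201.06781759] [-1.29185940e-03  9.90574131e-01  1.36971346e-01 -2.69911458e-04] [0.82457283 0.27577569 0.39467121]
scene power_top 0.53 [294. 224.] [ 498. -115.   54.]
scene power_top 0.49 [297. 268.] [585.   7.   7.]
scene lid_press 0.75 [235. 192.] [ 629. -215.  173.]
scene lid_press 0.32 [294. 222.] [ 488. -130.   51.]
scene rocker_raised 0.51 [374. 274.] [475. 202.  44.]
scene strip 0.94 [346. 316.] [634. 269.  41.]
scene glue_stick 0.91 [362. 337.] [630. 320.   3.]
top power_top 0.56 [384. 249.] [521. -99.  54.]
top start_top 0.59 [471. 243.] [ 538. -352.   60.]
top start_top 0.25 [270. 221.] [601. 233.  43.]
top mail_top 0.47 [432. 245.] [ 532. -239.   55.]
top cancel_top 0.41 [449. 244.] [ 536. -289.   55.]
top lid_press 0.6 [432. 202.] [ 637. -215.  169.]
top rocker_raised 0.54 [274. 258.] [492. 221.  49.]
top strip 0.6 [271. 221.] [600. 230.  43.]
top glue_stick 0.64 [353. 233.] [570. -11.  11.]
top glue_stick 0.62 [244. 215.] [611. 300.  97.]
top candlestick 0.57 [354. 231.] [569. -11.  91.]
1.0
```

View pics/scene.png

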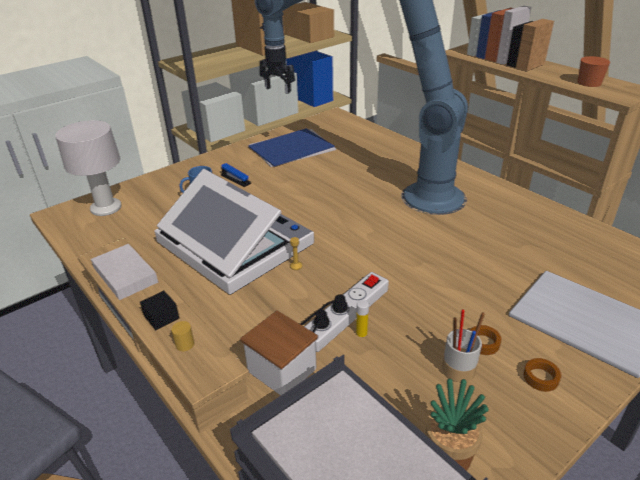

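View pics/top.png

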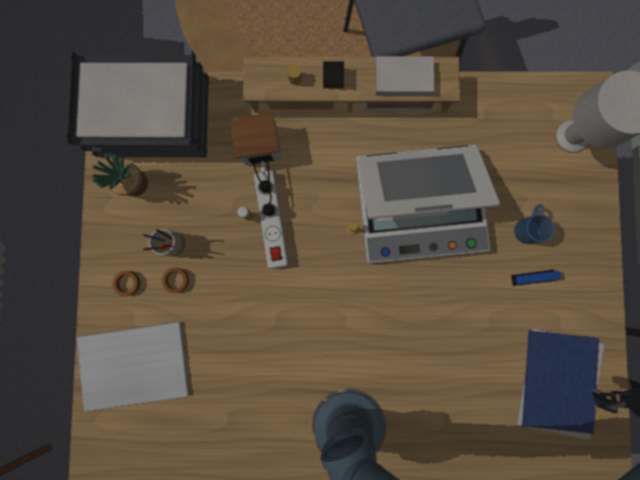

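The scene shows a white strip with a red rocker at (372,282) and the scanner with its lid raised. In the top view, blue is at (385,252), black at (433,247), orange at (452,245) and green at (471,243). The rocker is at (276,254), with the candlestick at (353,229) and the glue stick at (243,213).

Next I'll fit the poses.

```bash
cat >> h.py <<'E'
def ray(K,T,u,v,z):
    d=T[:3,:3]@np.linalg.inv(K)@[u,v,1]; o=T[:3,3]; return o+d*(z-o[2])/d[2]
def blob(im,lo,hi,box,fill=60):
    x0,y0,x1,y1=box; h=cv2.cvtColor(im,cv2.COLOR_RGB2HSV)
    m=cv2.inRange(h,lo,hi); k=np.zeros_like(m);k[y0:y1,x0:x1]=m[y0:y1,x0:x1]
    n,l,s,c=cv2.connectedComponentsWithStats(k)
    if n<2:return None
    i=1+s[1:,4].argmax(); return c[i],s[i,4]
E
python3 - <<'E'
from h import *
f=np.load("top.npz");im,d,K,T=f["im"],f["d"],f["K"],f["T"]
P={}
for n,lo,hi,box,z in(("blue",(100,120,30),(130,255,255),(376,243,394,260),59),("orange",(3,120,80),(22,255,255),(444,238,460,253),59),("green",(40,100,50),(85,255,255),(463,235,480,252),59),("red",(0,150,80),(9,255,255),(262,240,290,268),49)):
    b=blob(im,lo,hi,box);print(n,b); 
    if b: P[n]=ray(K,T,*b[0],z);print(np.round(P[n],1))
m=[("blue",125),("orange",-70),("green",-125)]
m=[x for x in m if x[0] in P]
dy=P["blue"]-P["green"];yaw=np.arctan2(-dy[0],dy[1]);print("len",np.linalg.norm(dy[:2]),"yaw",yaw)
# strip: white pixels mask points at z~42
reg=regions_of("top","strip");r=reg[0]["region"];v,u=np.nonzero(r);pts=np.array([px2w(dict(K=K,T=T),d,a,b,0) for a,b in zip(u,v)])
q=pts[(pts[:,2]>34)&(pts[:,2]<50)][:,:2].astype(np.float32);print(len(q),cv2.minAreaRect(q))
# lid
r=regions_of("top","lid_press")[0]["region"];v,u=np.nonzero(r);pts=np.array([px2w(dict(K=K,T=T),d,a,b,0) for a,b in zip(u,v)]);print(pts.max(0),pts.min(0))
E
```

```text
blue (array([384.92857143, 251.19047619]), np.int32(42))
[ 512.8 -102.6   59. ]
orange (array([452.        , 244.58974359]), np.int32(39))
[ 533.1 -296.3   59. ]
green (array([470.89655172, 242.5862069 ]), np.int32(58))
[ 539.2 -350.9   59. ]
red (array([275.26136364, 253.17045455]), np.int32(88))
[505.7 216.3  49. ]
len 249.6950636850067 yaw 0.1058003785001962
1549 ((608.6220703125, 232.80496215820312), (289.9285888671875, 60.582313537597656), 9.723784446716309)Traceback (most recent call last):
  File "<stdin>", line 14, in <module>
IndexError: list index out of range
```

apply_moves:
  jaw: -1
  motion:
    - [[0, 0, 0], [0, 0, 0.105]]
    - [[31.5, -27.5, 0], [0, 0, 0]]
    - [[31.5, -27.5, 0], [0, 0, 0]]
    - [[31.5, -27.5, 0], [0, 0, 0]]
    - [[31.5, -27.5, 0], [0, 0, 0]]
    - [[31.5, -27.5, 0], [0, 0, 0]]
    - [[31.5, -27.5, 0], [0, 0, 0]]
    - [[31.5, -27.5, 0], [0, 0, 0]]
    - [[31.5, -27.5, 0], [0, 0, 0]]
    - [[31.5, -27.5, 0], [0, 0, 0]]
    - [[31.5, -27.5, 0], [0, 0, 0]]

```text
time_s: 2.2
tool_pos: [441.3, -300.1, 202.9]
orientation: [0.0, 0.996, 0.085, 0.0]
force: [0.5, -0.1, -0.4]
gripper_width: -0.1
grasp_force: 0.0
```

apply_moves:
  motion:
    - [[9.7, -35.5, 0], [0, 0, 0]]
    - [[9.7, -35.5, 0], [0, 0, 0]]
    - [[9.7, -35.5, 0], [0, 0, 0]]
    - [[9.7, -35.5, 0], [0, 0, 0]]
    - [[9.7, -35.5, 0], [0, 0, 0]]
    - [[9.7, -35.5, 0], [0, 0, 0]]
    - [[9.7, -35.5, 0], [0, 0, 0]]
    - [[9.7, -35.5, 0], [0, 0, 0]]
    - [[9.7, -35.5, 0], [0, 0, 0]]
    - [[9.7, -35.5, 0], [0, 0, 0]]
    - [[9.7, -35.5, 0], [0, 0, 0]]
    - [[9.7, -35.5, 0], [0, 0, 0]]
    - [[9.7, -35.5, 0], [0, 0, 0]]
    - [[0, 0, 0], [0, 0, 0]]

```text
time_s: 3.6
tool_pos: [486.0, 182.3, 203.4]
orientation: [-0.002, 0.996, 0.09, 0.001]
force: [-0.1, -0.7, -0.1]
gripper_width: -0.0
grasp_force: 0.0
```

```bash
cat >> h.py <<'E'
def totool(p):
    s=sense();q=s["orientation"];r=R.from_quat(np.r_[q[1:],q[0]])
    return np.round(r.inv().apply(np.array(p)-s["tool_pos"]),1), np.round(s["tool_pos"],1), np.round(s["force"],1), np.round(r.as_matrix()[:,0],3), np.round(r.as_matrix()[:,2],3)
E
python3 - <<'E'
from h import *
print(totool((489.6,213,75)),sense()["time_s"],sense()["gripper_width"])
cal=get_calibration("wrist");im,d=capture("wrist");cv2.imwrite("pics/w1.png",im[:,:,::-1]);K,T=map(np.array,(cal["K"],cal["T"]))
b=blob(im,(0,150,60),(8,255,255),(0,0,640,480));print(b)
if b: print(ray(K,T,*b[0],49),px2w(cal,d,*b[0]))
for o in spot_point("wrist","rocker_raised")[:2]:print(o,px2w(cal,d,*o["xy"]),ray(K,T,*o["xy"],53))
E
```

```text
(array([  8.7, -29. , 128.6]), array([486. , 182.3, 203.4]), array([-0.1, -0.7, -0.1]), array([0.984, 0.179, 0.002]), array([ 0.001,  0.005, -1.   ])) 3.6 -0.04888785462288184
(array([282.43348018, 187.35682819]), np.int32(1135))
[504.39582585 216.45221492  49.        ] [504.17341801 216.52984363  47.81415331]
{'xy': [282.8, 204.9], 'conf': 0.93} [490.49373707 213.59628002  53.53030306] [490.36991073 213.62676751  53.        ]
```

The wrist view confirms the rocker: the red centroid is within 2 mm of the top-view estimate, and rocker_raised is at z 53.5.

apply_moves:
  motion:
    - [[7.8, -29.7, 0], [0, 0, 0]]
    - [[0, 0, 35], [0, 0, 0]]
    - [[0, 0, 35], [0, 0, 0]]
    - [[0, 0, 35], [0, 0, 0]]
    - [[0, 0, 28], [0, 0, 0]]
    - [[0, 0, 0], [0, 0, 0]]
    - [[0, 0, 0], [0, 0, 0]]

```text
time_s: 4.4
tool_pos: [489.6, 203.9, 69.5]
orientation: [0.0, 0.996, 0.084, -0.0]
force: [-0.1, -0.1, 0.2]
gripper_width: 0.0
grasp_force: 0.0
```

```bash
python3 -c "
from h import *
print(totool((488.5,213.5,48)))"
```

```text
(array([ 0.6, -9.7, 21.5]), array([489.6, 203.9,  69.5]), array([-0.1, -0.1,  0.2]), array([ 0.986,  0.167, -0.001]), array([-0.001, -0.001, -1.   ]))
```

apply_moves:
  motion:
    - [[0.3, -5, 0], [0, 0, 0]]
    - [[0.3, -4.7, 4], [0, 0, 0]]
    - [[0, 0, 4], [0, 0, 0]]
    - [[0, 0, 3], [0, 0, 0]]
    - [[0, 0, 3], [0, 0, 0]]
    - [[0, 0, 2], [0, 0, 0]]
    - [[0, 0, 2], [0, 0, 0]]
    - [[0, 0, 2], [0, 0, 0]]
    - [[0, 0, 1], [0, 0, 0]]
    - [[0, 0, 0], [0, 0, 0]]
    - [[0, 0, 0], [0, 0, 0]]

```text
time_s: 5.5
tool_pos: [488.4, 215.2, 48.5]
orientation: [-0.0, 0.996, 0.085, 0.0]
force: [0.0, -0.2, 0.2]
gripper_width: 0.3
grasp_force: 0.0
```

apply_moves:
  motion:
    - [[0, 0, 1], [0, 0, 0]]
    - [[0, 0, 0.7], [0, 0, 0]]
    - [[0, 0, 0], [0, 0, 0]]

```text
time_s: 5.8
tool_pos: [488.2, 215.1, 46.7]
orientation: [0.0, 0.996, 0.085, -0.0]
force: [-0.1, 0.2, -0.4]
gripper_width: -0.1
grasp_force: 0.0
```

apply_moves:
  motion:
    - [[0, 0, 1], [0, 0, 0]]
    - [[0, 0, 0], [0, 0, 0]]

```text
time_s: 6.0
tool_pos: [488.2, 215.0, 45.7]
orientation: [0.0, 0.996, 0.085, -0.0]
force: [0.4, -0.4, 0.5]
gripper_width: 0.5
grasp_force: 0.0
```

```bash
python3 -c "
from h import *
print(totool((488.5,213.5,48)))
im,d=capture('wrist');cv2.imwrite('pics/w2.png',im[:,:,::-1]);print(sense()['force'])"
```

```text
(array([ 0. ,  1.6, -2.3]), array([488.2, 215. ,  45.7]), array([ 0.4, -0.4,  0.5]), array([ 0.986,  0.169, -0.   ]), array([-0., -0., -1.]))
[ 0.08345481 -0.47896001 -0.18516621]
```

View pics/w2.png

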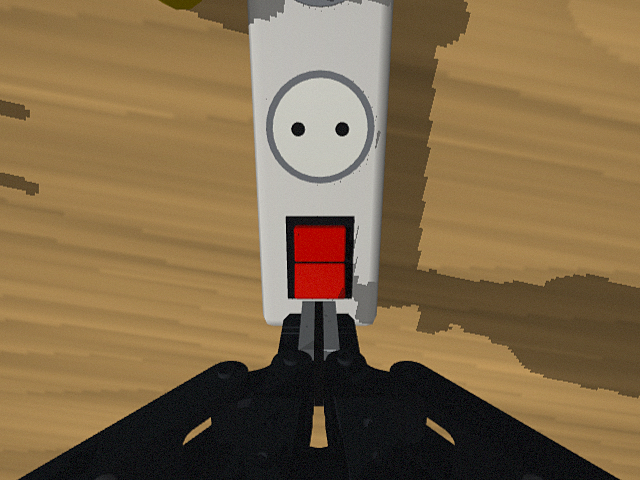

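The tips reach down just outside the rocker's outer edge (row about 300), so they missed it. I'll lift, check the rocker's state from depth, and shift inward.

apply_moves:
  motion:
    - [[0, 0, -10], [0, 0, 0]]
    - [[0, 0, -15], [0, 0, 0]]
    - [[0, 0, -15], [0, 0, 0]]
    - [[0, 0, 0], [0, 0, 0]]

```text
time_s: 6.45
tool_pos: [491.0, 216.6, 89.4]
orientation: [-0.001, 0.996, 0.085, 0.003]
force: [0.7, 0.6, 0.6]
gripper_width: -0.3
grasp_force: 0.0
```

```bash
cat > rk.py <<'E'
from h import *
cal=get_calibration("wrist");im,d=capture("wrist");K,T=map(np.array,(cal["K"],cal["T"]))
cv2.imwrite("pics/w3.png",im[:,:,::-1])
m=cv2.inRange(cv2.cvtColor(im,cv2.COLOR_RGB2HSV),(0,150,60),(8,255,255))
v,u=np.nonzero(m);P=np.array([px2w(cal,d,a,b,0) for a,b in zip(u,v)])
P=P[(P[:,2]>35)&(P[:,2]<65)]
ax=np.array([.9856,.169]);t=P[:,:2]@ax
for a in np.arange(np.floor(t.min()),t.max(),3):
    k=(t>=a)&(t<a+3)
    if k.sum()>5: print(round(a+1.5,1),np.round(np.median(P[k],0),1),k.sum())
s=sense();print(s["tool_pos"],np.array(s["tool_pos"])[:2]@ax,spot_point("wrist","rocker_raised")[:1])
print(np.round(P.min(0),1),np.round(P.max(0),1))
# what the fingertips look like: camera-> tool pts
r=R.from_quat(np.roll(s["orientation"],-1))
Q=[]
for v in range(240,480,3):
  for u in range(200,440,3):
    if d[v,u]>0: Q.append(px2w(cal,d,u,v,0))
Q=r.inv().apply(np.array(Q)-s["tool_pos"])
for z in range(-40,8,4):
    k=(Q[:,2]>=z)&(Q[:,2]<z+4)&(abs(Q[:,0])<40)
    if k.any(): print(z,np.round(Q[k].min(0)),np.round(Q[k].max(0)),k.sum())
E
python3 rk.py
```

```text
517.5 [489.  213.9  53.6] 113
520.5 [491.5 214.3  53.1] 225
523.5 [494.2 215.   51.6] 224
526.5 [497.3 215.4  50.4] 227
529.5 [500.3 216.   49.2] 222
532.5 [502.7 216.2  47.8] 205
535.5 [506.1 216.8  47.5] 192
538.5 [509.1 217.3  47.7] 206
541.5 [512.  218.   47.7] 205
544.5 [515.  218.3  47.6] 213
547.5 [518.1 218.7  47.7] 205
550.5 [520.3 219.3  46.5] 174
[490.11820377 215.97831762  88.14534819] 519.5608373114351 [{'xy': [321.3, 264.4], 'conf': 0.91}]
[482.5 202.5  41.2] [522.6 230.7  55.1]
-40 [  7. -11. -40.] [ 12.  12. -36.] 25
-36 [ 11.  -6. -35.] [ 12.   7. -34.] 12
```

Run:
```python
from h import *
cal=get_calibration("wrist");K,T=map(np.array,(cal["K"],cal["T"]));s=sense()
print(T, s["tool_pos"],totool((0,0,0))[3:])
im=cv2.imread("pics/w3.png")
def pr(p):
    c=np.linalg.inv(T)@np.r_[p,1];c=K@c[:3]/c[2];return c[:2]
r=R.from_quat(np.roll(s["orientation"],-1))
for o,col in(((0,0,0),(0,255,0)),((11,0,0),(255,0,0)),((0,0,-19),(255,255,0))):
    c=pr(s["tool_pos"]+r.apply(o));print(o,c);cv2.circle(im,tuple(int(x) for x in c),4,col,-1)
d=capture("wrist")[1]
for v in range(290,400,10):print(v,d[v,300:345:6].round())
cv2.imwrite("pics/w3b.png",im)
```

```text
[[ 1.69384924e-01 -9.36381968e-01 -3.07404550e-01  5.68606473e+02]
 [-9.85549905e-01 -1.60819056e-01 -5.31847434e-02  2.28223176e+02]
 [ 3.64725325e-04  3.11971218e-01 -9.50091483e-01  2.58204729e+02]
 [ 0.00000000e+00  0.00000000e+00  0.00000000e+00  1.00000000e+00]] [489.15986213 215.40224306  87.03015709] (array([0.986, 0.169, 0.003]), array([ 0.002,  0.001, -1.   ]))
(0, 0, 0) [316.57066388 291.38376455]
(11, 0, 0) [316.54905589 270.46455843]
(0, 0, -19) [316.40208972 309.95000541]
290 [239. 238. 237. 239. 238. 238. 239. 239.]
300 [285. 286. 286. 285. 286. 287. 286. 287.]
310 [289. 146. 146. 146. 148. 147. 288. 288.]
320 [148. 139. 139. 139. 139. 139. 140. 146.]
330 [133. 134. 133. 133. 132. 132. 132. 140.]
340 [128. 128. 127. 126. 127. 127. 128. 135.]
350 [120. 121. 123. 122. 122. 123. 123. 119.]
360 [115. 114. 123. 124. 123. 115. 114. 113.]
370 [110. 110. 119. 124.   0. 110. 110. 110.]
380 [106. 106. 115. 125. 115. 106. 106. 106.]
390 [102. 103. 116. 126. 118. 103. 103. 102.]
```

View pics/w3b.png

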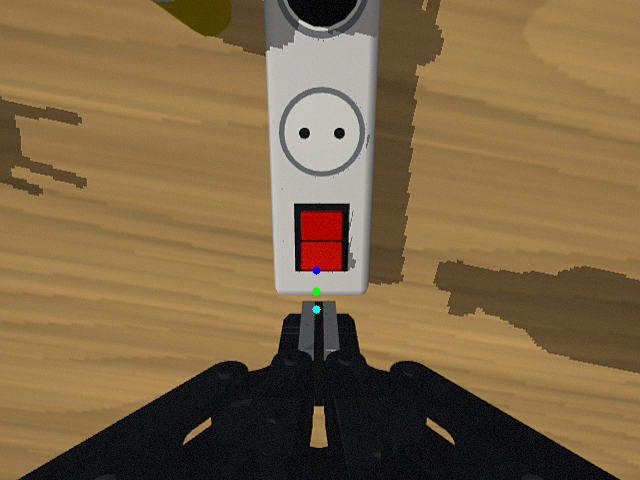

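The green dot marks the reported TCP at (316,291). The finger ends at row 302 read a depth of about 147, so the visible tips sit roughly 35 mm behind the TCP. The rocker is still off. I'll descend in steps and watch the force.

apply_moves:
  motion:
    - [[1.5, 1.2, 10], [0, 0, 0]]
    - [[0, 0, 10], [0, 0, 0]]
    - [[0, 0, 10], [0, 0, 0]]
    - [[0, 0, 3], [0, 0, 0]]
    - [[0, 0, 3], [0, 0, 0]]
    - [[0, 0, 2], [0, 0, 0]]
    - [[0, 0, 1], [0, 0, 0]]
    - [[0, 0, 0], [0, 0, 0]]
    - [[0, 0, 0], [0, 0, 0]]

```text
time_s: 7.5
tool_pos: [490.3, 214.3, 47.1]
orientation: [-0.0, 0.996, 0.085, 0.0]
force: [-0.2, 0.5, -0.4]
gripper_width: 0.2
grasp_force: 0.0
```

```bash
python3 rk.py
```

```text
517.5 [489.2 214.5  53.5] 125
520.5 [491.4 214.4  53. ] 341
523.5 [494.4 214.7  51.7] 346
526.5 [497.3 215.1  50.5] 337
529.5 [500.2 215.9  49.2] 336
532.5 [502.9 216.8  47.8] 286
535.5 [506.2 217.1  47.6] 297
538.5 [509.1 217.7  47.6] 296
541.5 [512.1 217.7  47.6] 309
544.5 [515.  218.2  47.6] 302
547.5 [517.9 219.   47.7] 319
550.5 [520.4 219.3  46.7] 265
[490.27176359 214.31755182  47.14841156] 519.4315164481668 [{'xy': [316.2, 293.0], 'conf': 0.55}]
[482.1 202.3  41.4] [522.8 230.9  55. ]
-40 [  6. -11. -40.] [ 12.  13. -36.] 32
-36 [  6.  -9. -36.] [ 11.  11. -33.] 22
-8 [ -2. -11.  -8.] [ 7. 12. -4.] 93
-4 [  2. -11.  -4.] [27. 12. -0.] 222
0 [ -6. -20.   0.] [26. 16.  4.] 83
4 [-24. -28.   4.] [25. 29.  8.] 556
```

At z 47 the TCP is below the rocker top with no force, so the real fingertips end about 34 mm behind the TCP. Continuing down with force checks.

apply_moves:
  motion:
    - [[0, 0, 8], [0, 0, 0]]
    - [[0, 0, 7], [0, 0, 0]]
    - [[0, 0, 5], [0, 0, 0]]
    - [[0, 0, 2], [0, 0, 0]]
    - [[0, 0, 0], [0, 0, 0]]
    - [[0, 0, 0], [0, 0, 0]]

```text
time_s: 8.2
tool_pos: [490.1, 214.3, 24.6]
orientation: [-0.0, 0.996, 0.085, 0.0]
force: [0.9, -0.2, -0.5]
gripper_width: 0.3
grasp_force: 0.0
```

apply_moves:
  motion:
    - [[0, 0, 2], [0, 0, 0]]
    - [[0, 0, 2], [0, 0, 0]]
    - [[0, 0, 0], [0, 0, 0]]

```text
time_s: 8.5
tool_pos: [489.4, 214.3, 20.8]
orientation: [0.0, 0.996, 0.085, -0.0]
force: [-1.7, -0.2, 2.7]
gripper_width: 0.2
grasp_force: 1.6
```

apply_moves:
  motion:
    - [[0, 0, 2], [0, 0, 0]]
    - [[0, 0, 0], [0, 0, 0]]

```text
time_s: 8.7
tool_pos: [489.2, 214.2, 19.1]
orientation: [0.0, 0.996, 0.085, -0.001]
force: [-4.6, -1.0, 7.1]
gripper_width: -0.2
grasp_force: 3.3
```

apply_moves:
  motion:
    - [[0, 0, 2], [0, 0, 0]]
    - [[0, 0, 0], [0, 0, 0]]

```text
time_s: 8.9
tool_pos: [489.3, 214.2, 18.9]
orientation: [0.001, 0.996, 0.085, -0.001]
force: [-8.0, -3.3, 19.1]
gripper_width: 0.0
grasp_force: 9.4
```

```bash
python3 rk.py; python3 -c "
from h import *
s=sense();print(s['force'],s['torque'])"
```

```text
521.5 [492.  222.9  47. ] 46
524.5 [494.7 222.2  47.3] 138
527.5 [498.8 216.8  47.2] 243
530.5 [501.3 215.9  47.3] 430
533.5 [504.3 216.3  47.9] 259
536.5 [507.1 217.2  49.2] 330
539.5 [510.1 217.7  50.5] 332
542.5 [513.1 217.9  51.8] 367
545.5 [516.1 218.8  53.1] 382
548.5 [519.1 219.   51.7] 732
551.5 [520.7 219.7  48.4] 123
[489.28370684 214.2061045   18.8652067 ] 518.438853126184 []
[489.8 202.7  42. ] [522.9 231.   55.3]
-40 [  6. -11. -40.] [ 12.  13. -36.] 39
-36 [  7. -11. -36.] [ 31.  12. -32.] 155
-32 [  4. -12. -32.] [ 32.  12. -28.] 220
-28 [ -5. -20. -28.] [ 34.  25. -24.] 161
-24 [-23. -28. -24.] [ 34.  29. -20.] 797
-20 [-24. -30. -20.] [ 33.  31. -16.] 46
[-7.16742106 -3.19813683 18.18249027] [-7.00238796e-01  1.60689338e+00 -8.84817515e-04]
```

View pics/w3.png

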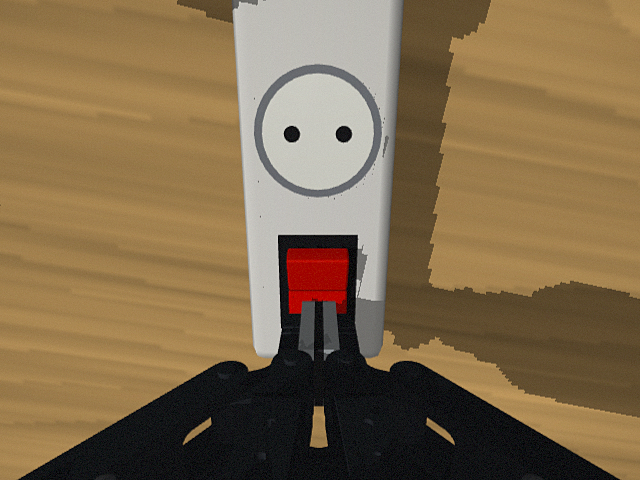

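The rocker is on: its outer half is level at 47.3 mm and the inner end is raised to 53 mm. At the end stop the tip is about 29 mm behind the TCP. Now to the blue key.

apply_moves:
  motion:
    - [[0, 0, -10], [0, 0, 0]]
    - [[0, 0, -25], [0, 0, 0]]
    - [[0, 0, -30], [0, 0, 0]]
    - [[0, 0, -30], [0, 0, 0]]
    - [[0, 0, -15], [0, 0, 0]]
    - [[-3, 31.6, 0], [0, 0, 0]]
    - [[-3, 31.6, 0], [0, 0, 0]]
    - [[-3, 31.6, 0], [0, 0, 0]]
    - [[-3, 31.6, 0], [0, 0, 0]]
    - [[-3, 31.6, 0], [0, 0, 0]]
    - [[-3, 31.6, 0], [0, 0, 0]]
    - [[-3, 31.6, 0], [0, 0, 0]]
    - [[-3, 31.6, 0], [0, 0, 0]]
    - [[-3, 31.6, 0], [0, 0, 0]]
    - [[-3, 31.6, 0], [0, 0, 0]]
    - [[0, 0, 0], [0, 0, 0]]
    - [[0, 0, 0], [0, 0, 0]]

```text
time_s: 10.7
tool_pos: [513.5, -103.4, 126.1]
orientation: [-0.0, 0.997, 0.083, -0.0]
force: [0.4, 1.4, 0.1]
gripper_width: -0.2
grasp_force: 0.0
```

Run:
```python
from h import *
cal=get_calibration("wrist");im,d=capture("wrist");K,T=map(np.array,(cal["K"],cal["T"]));cv2.imwrite("pics/w4.png",im[:,:,::-1])
b=blob(im,(100,120,30),(130,255,255),(0,0,640,480));print(b,b and ray(K,T,*b[0],59))
for o in spot_point("wrist","power_top")[:2]:print(o,px2w(cal,d,*o["xy"]),ray(K,T,*o["xy"],59))
print(totool((512.8,-102.6,60-29)))
```

```text
(array([316.94324324, 248.90135135]), np.int32(740)) [ 512.22992249 -103.52822928   59.        ]
{'xy': [316.8, 248.4], 'conf': 0.93} [ 512.38789699 -103.40472558   58.50419346] [ 512.55642658 -103.37837874   59.        ]
(array([-1.2,  1.6, 95.4]), array([ 513.7, -100.9,  126.4]), array([ 0.2, -0.1,  0.8]), array([ 0.985,  0.171, -0.   ]), array([-0.   ,  0.001, -1.   ]))
```

apply_moves:
  motion:
    - [[-1, 1, 20], [0, 0, 0]]
    - [[0, 0, 25], [0, 0, 0]]
    - [[0, 0, 20], [0, 0, 0]]
    - [[0, 0, 15], [0, 0, 0]]
    - [[0, 0, 5], [0, 0, 0]]
    - [[0, 0, 0], [0, 0, 0]]
    - [[0, 0, 3], [0, 0, 0]]
    - [[0, 0, 2], [0, 0, 0]]
    - [[0, 0, 2], [0, 0, 0]]
    - [[0, 0, 0], [0, 0, 0]]
    - [[0, 0, 0], [0, 0, 0]]

```text
time_s: 11.9
tool_pos: [513.1, -103.6, 35.0]
orientation: [0.0, 0.996, 0.085, 0.0]
force: [-0.5, 0.7, -0.0]
gripper_width: -0.0
grasp_force: 0.0
```

apply_moves:
  motion:
    - [[0, 0, 1.5], [0, 0, 0]]
    - [[0, 0, 1.5], [0, 0, 0]]
    - [[0, 0, 1], [0, 0, 0]]
    - [[0, 0, 0], [0, 0, 0]]

```text
time_s: 12.3
tool_pos: [512.7, -103.4, 30.5]
orientation: [-0.0, 0.996, 0.085, -0.0]
force: [0.8, -0.5, -0.4]
gripper_width: -0.1
grasp_force: 0.0
```

apply_moves:
  motion:
    - [[0, 0, 1.5], [0, 0, 0]]
    - [[0, 0, 1.5], [0, 0, 0]]
    - [[0, 0, 0], [0, 0, 0]]
    - [[0, 0, 0], [0, 0, 0]]

```text
time_s: 12.7
tool_pos: [513.0, -103.5, 27.9]
orientation: [0.0, 0.996, 0.085, -0.0]
force: [-1.2, 0.1, 2.9]
gripper_width: -0.0
grasp_force: 1.2
```

apply_moves:
  motion:
    - [[0, 0, 1.5], [0, 0, 0]]
    - [[0, 0, 1.5], [0, 0, 0]]
    - [[0, 0, 0], [0, 0, 0]]
    - [[0, 0, 0], [0, 0, 0]]

```text
time_s: 13.1
tool_pos: [513.1, -103.5, 25.3]
orientation: [0.0, 0.996, 0.085, -0.0]
force: [-1.3, 0.5, 6.5]
gripper_width: 0.0
grasp_force: 3.2
```

apply_moves:
  motion:
    - [[0, 0, 1], [0, 0, 0]]
    - [[0, 0, 0.5], [0, 0, 0]]
    - [[0, 0, 0], [0, 0, 0]]
    - [[0, 0, 0], [0, 0, 0]]

```text
time_s: 13.5
tool_pos: [513.1, -103.6, 25.1]
orientation: [0.0, 0.996, 0.085, -0.0]
force: [-5.0, 0.1, 14.8]
gripper_width: 0.1
grasp_force: 7.5
```

The blue key bottomed out: 14.8 N with the tip at 54 mm. Now lift well above the lid and move over it.

apply_moves:
  motion:
    - [[0, 0, -8], [0, 0, 0]]
    - [[0, 0, -25], [0, 0, 0]]
    - [[0, 0, -30], [0, 0, 0]]
    - [[0, 0, -35], [0, 0, 0]]
    - [[0, 0, -35], [0, 0, 0]]
    - [[0, 0, -35], [0, 0, 0]]
    - [[0, 0, -15], [0, 0, 0]]
    - [[0, 0, 0], [0, 0, 0]]
    - [[16, 21.8, 0], [0, 0, 0]]
    - [[16, 21.8, 0], [0, 0, 0]]
    - [[16, 21.8, 0], [0, 0, 0]]
    - [[16, 21.8, 0], [0, 0, 0]]
    - [[16, 21.8, 0], [0, 0, 0]]
    - [[16, 21.8, 0], [0, 0, 0]]
    - [[0, 0, 0], [0, 0, 0]]
    - [[0, 0, 0], [0, 0, 0]]

```text
time_s: 15.1
tool_pos: [628.2, -216.0, 202.9]
orientation: [-0.001, 0.996, 0.084, -0.002]
force: [-0.8, 0.6, -0.2]
gripper_width: -0.3
grasp_force: 0.0
```

Run:
```python
from h import *
cal=get_calibration("wrist");im,d=capture("wrist");cv2.imwrite("pics/w5.png",im[:,:,::-1])
for o in spot_point("wrist","lid_press")[:2]:print(o,px2w(cal,d,*o["xy"]))
cal=get_calibration("top");im,d=capture("top");cv2.imwrite("pics/t5.png",im[:,:,::-1])
for o in spot_point("top","lid_press")[:2]:print(o,px2w(cal,d,*o["xy"]))
f=np.load("top.npz");c0=dict(K=f["K"],T=f["T"])
# lid slope from first top picture, scanner frame
P=[]
for v in range(148,212,2):
  for u in range(362,495,3):P.append(px2w(c0,f["d"],u,v,0))
P=np.array(P)-[657.3,-212.8,0];a=.1058;x=P[:,0]*np.cos(a)+P[:,1]*np.sin(a);y=-P[:,0]*np.sin(a)+P[:,1]*np.cos(a)
for b in range(-90,150,10):
  k=(x>=b)&(x<b+10)&(abs(y)<150)
  if k.any():print(b+5,np.round(np.median(P[k,2])),k.sum())
print(totool((630,-216,0)))
```

```text
{'xy': [317.2, 259.1], 'conf': 0.88} [ 632.8297902  -215.32639759  170.92277501]
{'xy': [432.8, 205.4], 'conf': 0.62} [ 627.35312128 -214.92635838  183.72098653]
-45 179.0 31
-35 178.0 58
-25 173.0 64
-15 167.0 64
-5 162.0 61
5 155.0 61
15 149.0 62
25 143.0 56
35 138.0 57
45 131.0 56
55 125.0 57
65 119.0 56
75 113.0 55
85 107.0 54
95 102.0 55
105 95.0 47
115 89.0 51
125 83.0 53
135 77.0 51
145 71.0 42
(array([  1.1,   1.7, 205.6]), array([ 628.9, -214.7,  205.6]), array([0.6, 0.2, 0.3]), array([ 0.985,  0.171, -0.001]), array([-0.001,  0.001, -1.   ]))
```

Lid angle is about 0.54, with lid_press at (632,-215,171). Pushing down along its arc.

apply_moves:
  motion:
    - [[1, 0, 20], [0, 0, 0]]
    - [[0, 0, 20], [0, 0, 0]]
    - [[0, 0, 10], [0, 0, 0]]
    - [[0, 0, 6], [0, 0, 0]]
    - [[0, 0, 6], [0, 0, 0]]
    - [[-3, 0, 6], [0, 0, 0]]
    - [[-3.5, 0, 5], [0, 0, 0]]
    - [[-3.5, 0, 5], [0, 0, 0]]
    - [[0, 0, 0], [0, 0, 0]]

```text
time_s: 16.2
tool_pos: [620.0, -217.9, 127.5]
orientation: [-0.0, 0.996, 0.085, -0.001]
force: [0.8, 0.3, -0.6]
gripper_width: 0.2
grasp_force: 0.2
```

apply_moves:
  motion:
    - [[-3, 0, 5.5], [0, 0, 0]]
    - [[-3, 0, 5.5], [0, 0, 0]]
    - [[-2.5, 0, 5.5], [0, 0, 0]]
    - [[-2.5, 0, 5.7], [0, 0, 0]]
    - [[-2.3, 0, 5.7], [0, 0, 0]]
    - [[-2.2, 0, 5.7], [0, 0, 0]]
    - [[-2, 0, 5.8], [0, 0, 0]]
    - [[-1.8, 0, 5.8], [0, 0, 0]]
    - [[0, 0, 0], [0, 0, 0]]

```text
time_s: 17.1
tool_pos: [600.2, -221.4, 81.6]
orientation: [-0.0, 0.996, 0.085, -0.001]
force: [0.1, 0.8, -0.9]
gripper_width: 0.1
grasp_force: 0.0
```

```bash
cat > lid.py <<'E'
from h import *
cal=get_calibration("top");im,d=capture("top");P=[]
for v in range(148,240,2):
  for u in range(362,495,3):P.append(px2w(cal,d,u,v,0))
P=np.array(P)-[657.3,-212.8,0];a=.1058;x=P[:,0]*np.cos(a)+P[:,1]*np.sin(a);y=-P[:,0]*np.sin(a)+P[:,1]*np.cos(a)
for b in range(-90,150,15):
  k=(x>=b)&(x<b+10)&(abs(y)>80)&(abs(y)<165)
  if k.any():print(b+5,np.round(np.median(P[k,2]),1))
E
python3 lid.py
```

```text
-85 53.4
-70 107.1
-55 108.4
-40 105.2
-25 102.8
-10 100.0
5 97.8
20 94.7
35 91.8
50 87.1
65 85.1
80 82.9
95 79.2
110 76.6
125 73.6
140 69.5
```

The lid is following and is now at about 0.19 rad. Continuing.

apply_moves:
  motion:
    - [[-1, 0, 6], [0, 0, 0]]
    - [[-1, 0, 6], [0, 0, 0]]
    - [[-1, 0, 6], [0, 0, 0]]
    - [[-0.5, 0, 6], [0, 0, 0]]
    - [[-0.5, 0, 6], [0, 0, 0]]
    - [[0, 0, 5], [0, 0, 0]]
    - [[0, 0, 3], [0, 0, 0]]
    - [[0, 0, 2], [0, 0, 0]]
    - [[0, 0, 2], [0, 0, 0]]
    - [[0, 0, 0], [0, 0, 0]]
    - [[0, 0, 0], [0, 0, 0]]

```text
time_s: 18.25
tool_pos: [598.4, -221.2, 41.1]
orientation: [-0.0, 0.996, 0.085, 0.0]
force: [0.8, 0.1, 0.2]
gripper_width: 0.0
grasp_force: 0.0
```

apply_moves:
  motion:
    - [[0, 0, 1], [0, 0, 0]]
    - [[0, 0, 1], [0, 0, 0]]
    - [[0, 0, 0], [0, 0, 0]]
    - [[0, 0, 0], [0, 0, 0]]

```text
time_s: 18.65
tool_pos: [598.4, -221.4, 39.5]
orientation: [-0.0, 0.996, 0.085, 0.001]
force: [0.3, 0.3, 2.1]
gripper_width: -0.4
grasp_force: 1.0
```

apply_moves:
  motion:
    - [[0, 0, 1], [0, 0, 0]]
    - [[0, 0, 0.5], [0, 0, 0]]
    - [[0, 0, 0], [0, 0, 0]]
    - [[0, 0, 0], [0, 0, 0]]

```text
time_s: 19.05
tool_pos: [598.4, -221.4, 39.4]
orientation: [0.0, 0.996, 0.085, 0.0]
force: [-2.9, 1.4, 8.9]
gripper_width: -0.2
grasp_force: 4.3
```

apply_moves:
  motion:
    - [[0, 0, 0.5], [0, 0, 0]]
    - [[0, 0, 0.5], [0, 0, 0]]
    - [[0, 0, 0], [0, 0, 0]]
    - [[0, 0, 0], [0, 0, 0]]

```text
time_s: 19.45
tool_pos: [598.4, -221.4, 39.3]
orientation: [0.0, 0.996, 0.085, 0.0]
force: [-4.2, 1.9, 12.8]
gripper_width: -0.1
grasp_force: 6.3
```

```bash
python3 lid.py
```

```text
-85 55.3
-70 68.6
-55 68.0
-40 68.7
-25 69.3
-10 67.6
5 70.1
20 68.4
35 70.1
50 69.8
65 68.2
80 69.9
95 69.1
110 70.4
125 68.7
140 68.8
```

The lid is shut: flat at 68–70 mm. Now the green key.

apply_moves:
  motion:
    - [[0, 0, -6], [0, 0, 0]]
    - [[0, 0, -25], [0, 0, 0]]
    - [[0, 0, -30], [0, 0, 0]]
    - [[0, 0, -25], [0, 0, 0]]
    - [[-16, 23.5, 0], [0, 0, 0]]
    - [[-16, 23.5, 0], [0, 0, 0]]
    - [[-16, 23.5, 0], [0, 0, 0]]
    - [[-16, 23.5, 0], [0, 0, 0]]
    - [[-16, 23.5, 0], [0, 0, 0]]
    - [[0, 0, 0], [0, 0, 0]]
    - [[0, 0, 0], [0, 0, 0]]

```text
time_s: 20.6
tool_pos: [537.8, -352.1, 122.0]
orientation: [-0.0, 0.997, 0.083, -0.0]
force: [1.1, 0.5, -0.7]
gripper_width: 0.4
grasp_force: 0.0
```

Run:
```python
from h import *
cal=get_calibration("wrist");im,d=capture("wrist");K,T=map(np.array,(cal["K"],cal["T"]))
b=blob(im,(40,100,40),(85,255,255),(0,0,640,480));print(b,b and ray(K,T,*b[0],59))
for o in spot_point("wrist","start_top")[:2]:print(o,px2w(cal,d,*o["xy"]))
print(totool((539,-351,30)))
```

```text
(array([317.20037807, 248.32608696]), np.int32(1058)) [ 538.38818096 -352.07688325   59.        ]
{'xy': [319.1, 249.4], 'conf': 0.72} [ 537.71673763 -353.43009102   58.54770076]
{'xy': [559.1, 210.8], 'conf': 0.49} [ 587.3595425  -499.06771896   55.12556595]
(array([-1. ,  1.8, 92.3]), array([ 539.6, -349.2,  122.3]), array([ 0.1,  0.5, -0.9]), array([0.985, 0.171, 0.001]), array([ 0.   ,  0.001, -1.   ]))
```

apply_moves:
  motion:
    - [[-1, 1, 20], [0, 0, 0]]
    - [[0, 0, 25], [0, 0, 0]]
    - [[0, 0, 20], [0, 0, 0]]
    - [[0, 0, 15], [0, 0, 0]]
    - [[0, 0, 5], [0, 0, 0]]
    - [[0, 0, 0], [0, 0, 0]]
    - [[0, 0, 3], [0, 0, 0]]
    - [[0, 0, 2], [0, 0, 0]]
    - [[0, 0, 0], [0, 0, 0]]

```text
time_s: 21.6
tool_pos: [538.4, -352.4, 33.1]
orientation: [0.0, 0.996, 0.085, 0.0]
force: [0.3, 0.0, 0.3]
gripper_width: 0.2
grasp_force: 0.0
```

apply_moves:
  motion:
    - [[0, 0, 1.5], [0, 0, 0]]
    - [[0, 0, 1.5], [0, 0, 0]]
    - [[0, 0, 1.5], [0, 0, 0]]
    - [[0, 0, 0], [0, 0, 0]]

```text
time_s: 22.0
tool_pos: [538.4, -352.4, 28.4]
orientation: [0.0, 0.996, 0.085, 0.0]
force: [0.1, -0.4, 2.2]
gripper_width: 0.1
grasp_force: 1.1
```

apply_moves:
  motion:
    - [[0, 0, 1], [0, 0, 0]]
    - [[0, 0, 0.5], [0, 0, 0]]
    - [[0, 0, 0], [0, 0, 0]]

```text
time_s: 22.3
tool_pos: [538.4, -352.5, 26.9]
orientation: [0.0, 0.996, 0.085, 0.0]
force: [-1.3, 0.1, 3.3]
gripper_width: -0.3
grasp_force: 1.5
```

apply_moves:
  motion:
    - [[0, 0, 1], [0, 0, 0]]
    - [[0, 0, 1], [0, 0, 0]]
    - [[0, 0, 0.5], [0, 0, 0]]
    - [[0, 0, 0], [0, 0, 0]]

```text
time_s: 22.7
tool_pos: [538.4, -352.5, 25.3]
orientation: [0.0, 0.996, 0.085, 0.0]
force: [-1.2, 1.0, 7.7]
gripper_width: 0.0
grasp_force: 4.1
```

apply_moves:
  motion:
    - [[0, 0, 0.8], [0, 0, 0]]
    - [[0, 0, 0.8], [0, 0, 0]]
    - [[0, 0, 0], [0, 0, 0]]
    - [[0, 0, 0], [0, 0, 0]]

```text
time_s: 23.1
tool_pos: [538.4, -352.5, 25.2]
orientation: [0.0, 0.996, 0.085, -0.0]
force: [-4.7, 2.3, 14.7]
gripper_width: 0.0
grasp_force: 7.2
```

Green bottomed out at 14.7 N. Retract and check the scene.

apply_moves:
  motion:
    - [[0, 0, -8], [0, 0, 0]]
    - [[0, 0, -25], [0, 0, 0]]
    - [[0, 0, -35], [0, 0, 0]]
    - [[0, 0, -35], [0, 0, 0]]
    - [[-20, 0, -20], [0, 0, 0]]
    - [[-30, 0, 0], [0, 0, 0]]
    - [[0, 0, 0], [0, 0, 0]]
    - [[0, 0, 0], [0, 0, 0]]

```text
time_s: 23.9
tool_pos: [487.4, -360.6, 144.6]
orientation: [-0.001, 0.996, 0.084, -0.001]
force: [0.8, 0.2, -1.0]
gripper_width: -0.3
grasp_force: 0.0
```

```bash
python3 lid.py
python3 - <<'E'
from h import *
im,d=capture("top");cv2.imwrite("pics/end.png",im[:,:,::-1]);cal=get_calibration("top")
v,u=np.nonzero(regions_of("top","strip")[0]["region"]);p=np.array([px2w(cal,d,a,b,0) for a,b in zip(u,v)]);q=p[(p[:,2]>34)&(p[:,2]<50)][:,:2].astype(np.float32)
print(cv2.minAreaRect(q))
E
```

```text
-85 53.1
-70 67.9
-55 69.0
-40 68.1
-25 68.1
-10 68.8
5 67.9
20 69.6
35 68.8
50 69.0
65 69.6
80 68.4
95 69.8
110 69.1
125 69.2
140 68.8
((608.6455078125, 233.0591278076172), (290.0190734863281, 60.55714416503906), 9.863795280456543)
```

View pics/end.png

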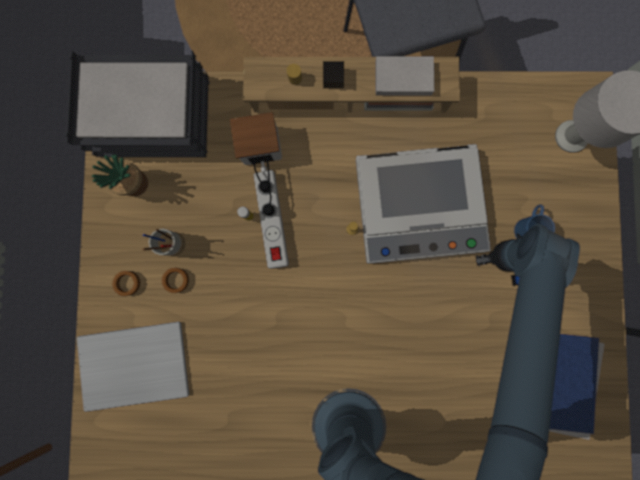

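The end picture shows the lid shut (x 360–487, y 147–230) and everything else in place; the strip hasn't moved (608.6, 233). Handing in.

```bash
python3 -c "
from station import *
print(finish_job())"
```

```text
the job is handed in; nothing more can be done
None
```

The job is handed in at about 24 s: rocker switched on, blue power key pressed fully, lid pushed shut, then green start key pressed fully, with the strip unmoved and nothing else seen out of place.

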